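# Sweep cut pipe rings out of the sorting tray through its gate

### The job

Slide the sorting tray's gate (blue, with the orange tab) fully open, sweep the three black pipe rings along the tray and out through the gateway into the blue catch bin with your fingers, then slide the gate fully shut again. Only push, and gently: do not pinch or lift any ring, and leave the jar, the tweezers and the pen beside the tray where they are.

Things in the scene. Friction and masses are not known exactly. Their poses are not given: they have to be found in the camera images.
- tray: Sheet-metal sorting tray on four feet, fixed, 222 mm along x, 249 mm along y. Origin: on the bench (z=0) under its middle; x points roughly away from the robot, y roughly left (yaw up to 0.2 rad either way). Floor at z=0.105; walls 26 mm high over it, rim top z=0.135; inside faces at x=-0.107, x=0.107, y=-0.120. Gateway at the y=+0.12 end.
- gateway (a point): Middle of the gateway, on the floor's lip (z=0.105), at tray x=-0.0495, y=0.1245; axes as the tray's, rings leave towards +y. The opening is 97 mm wide (48 mm either side); the rest of that end is wall. Inside, a slanting deflector wall, as high as the others, runs from tray (x, y) = (0.107, 0.020) to (0.0, 0.120).
- gate (a joint): Position in m of the blue sliding gate: 0 = fully shut, 0.095 = fully open (a stop at each end). It opens along the tray's +x, outside the end wall, with about 1.5 N of friction and no spring, and stays where it is left. At the start it is within 8 mm of shut.
- gate_tab (a point): Top centre of the orange upright tab on the gate, z=0.167. The tab is 12 mm along the tray's x, 24 mm along y, 30 mm high (z=0.137 to 0.167) and moves with the gate. Push its side faces along the tray's x, fingertips just above the rim.
- bin_floor (a point): Middle of the floor of the blue open catch bin (z = 0.004), fixed under the lip on the tray's +y side. Bin inside: 182 mm along x, 152 mm along y; its rim stands at z = 0.080. Axes as the tray's.
- ring_1_center (a point): First black plastic pipe ring, 45 mm outside diameter, 33 mm long, about 20 g; at the start it lies flat (bore upright) on the tray floor. The point is the middle of the ring, half its length above the tray floor. It slides when pushed; against a finger it behaves as a solid disc.
- ring_2_center (a point): Second, shorter black plastic pipe ring, 43 mm outside diameter, 27 mm long, about 20 g; at the start it lies flat (bore upright) on the tray floor. The point is the middle of the ring, half its length above the tray floor. It slides when pushed; against a finger it behaves as a solid disc.
- ring_3_center (a point): Third black plastic pipe ring, 45 mm outside diameter, 33 mm long, about 20 g; at the start it lies flat (bore upright) on the tray floor. The point is the middle of the ring, half its length above the tray floor. It slides when pushed; against a finger it behaves as a solid disc.
- orange_jar: Orange sample jar with a white cap, 41 mm across, 63 mm high, standing on the bench beyond the tray's far side; loose. Origin: centre of its underside.
- tweezers: Steel tweezers, 122 mm long, 13 mm wide, 8 mm high, lying on the bench just beyond the tray's far side, roughly along the tray's y; loose. Origin: centre of the underside.
- pen_red: Red pen, 138 mm long, 10 mm thick, lying on the bench between the robot and the tray; loose. Origin: centre of its underside.
Mind the look-alikes: they are no part of the job. What is shaped like the part that bears ring_3_center but yellow is not meant.

How it is judged:
On the way, in this order (a step that is already met when the one before it is completed fails the run):
1. the gate is slid fully open (past 80 mm) while all three rings still lie on the tray (value of joint gate above 0.08 m and y of each of ring_1_center, ring_2_center, ring_3_center in the frame of gateway below 0 m), for 0.1 s.
2. all three rings have gone through the gateway into the catch bin (x of ring_1_center in the frame of bin_floor between -0.095 and 0.095 m and y of ring_1_center in the frame of bin_floor between -0.08 and 0.08 m and height (world z) of each of ring_1_center, ring_2_center, ring_3_center below 0.08 m and x of ring_2_center in the frame of bin_floor between -0.095 and 0.095 m and y of ring_2_center in the frame of bin_floor between -0.08 and 0.08 m and x of ring_3_center in the frame of bin_floor between -0.095 and 0.095 m and y of ring_3_center in the frame of bin_floor between -0.08 and 0.08 m and value of joint gate above 0.03 m), for 0.2 s.
At the end, for the whole second after the job is handed in: all three rings lie inside the catch bin, their middles within its walls and below its rim (z under 80 mm), and the gate is shut to within 5 mm (x of ring_1_center in the frame of bin_floor between -0.095 and 0.095 m and y of ring_1_center in the frame of bin_floor between -0.08 and 0.08 m and height (world z) of each of ring_1_center, ring_2_center, ring_3_center below 0.08 m and x of ring_2_center in the frame of bin_floor between -0.095 and 0.095 m and y of ring_2_center in the frame of bin_floor between -0.08 and 0.08 m and x of ring_3_center in the frame of bin_floor between -0.095 and 0.095 m and y of ring_3_center in the frame of bin_floor between -0.08 and 0.08 m and value of joint gate below 0.005 m); the robot touches nothing.
It fails at once if a ring is lifted (its middle more than 38 mm above the tray floor) (height (world z) of any of ring_1_center, ring_2_center, ring_3_center above 0.143 m).
It fails at once if a ring is pinched or pressed hard (over 25 N from the fingers) (contact force between the fingers and ring_1 above 25 N or contact force between the fingers and ring_2 above 25 N or contact force between the fingers and ring_3 above 25 N).
It fails at once if the jar, the tweezers or the pen is pushed more than 20 mm (distance of any of orange_jar, tweezers, pen_red from where it was at the start of the episode above 0.02 m).
It also fails if it takes over 67 s, if anything falls off the work surface, if the arm or the gripper's body presses on something with over 40 N, if the wrist force passes 120 N, or if a joint passes its speed limit or range.

### The arm

A 7-joint arm with a two-finger parallel gripper is mounted at the origin on a cart in front of the work surface, level with it; the furniture and walls round the work are solid. World frame = base frame: x ahead of the robot, y to its left, z up, the work surface at z = 0. Lengths are in m, angles in rad, forces in N, time in s.
With the tool pointing down it reaches from about 0.35 to 0.775 m from the base axis. Payload 3.1 kg.
Tool frame: the origin (TCP) lies between the finger pads; the fingertips stand 17 mm ahead of it and the grasp point (between the pads) lies 2 mm behind it; z points along the fingers, y is the direction in which the jaws open and shut (so a half turn about z gives the same grasp; the last joint's range is limited). The gripper opens to 85 mm and grips with 20 to 120 N. Pads are 22 mm wide; open, the fingers measure 114 mm over their backs; the gripper's body (76 mm by 85 mm) begins 54 mm behind the grasp point. The pads swing forward as they close: fully open they stand 13 mm farther back than shut.
Start: joints at [1.239, 0.311, 0.014, 1.512, -0.004, 1.319, -0.027], TCP at [0.157, -0.527, 0.248] pointing down, gripper open.
Joint ranges: [-2.7, 2.7], [-0.3, 1.91], [-1.27, 1.3], [0.12, 2.57], [-1.44, 4.58], [0.2, 2.03], [-3.05, 3.05]. Speed limits (rad/s): [2.79, 2.79, 3.14, 3.14, 3.14, 3.14, 3.14].

### API

Orientations are given as a unit quaternion [w, x, y, z].
In Python, from plant import sensors, snapshot, camera_model, ctrl gives the robot as it stands.
- The arm moves only by the tool step_arm, never from a script. Its argument "targets" is a list of rows, each a list of 7 numbers: the shift along the tool's x, y, z in units of 30 mm (1.0 is 30 mm), then the turn, a rotation vector about the tool's x, y, z in units of 8 degrees (1.0 is 8 degrees), then the closure, from 0 (fully open) to 1 (shut). A call has exactly 8 rows; each row is the pose to reach, as a shift and turn from the pose measured when the call began, along the tool's axes at that moment; what a row does not reach only later rows make up. A row lasts 1/8 s, in which the tool goes at most 62.5 mm and 10.7 degrees, less where a joint would pass 70% of its speed; a pose out of reach is approached as far as the arm can. A call with a gripper value outside its range is refused whole. The fingers move at their own pace and stop on an object; "newtons" is the grip in N (left out, the last holds). Time passes only in rows, so rows that repeat a pose let the fingers close, or fill a call up. It gives the time, the measured TCP pose, the force and the opening at its end, in the units of the state.
- sensors.state(): the state, without advancing time (a new reading comes with each control period).
- snapshot(name): name is "side" or "top" or "wrist"; returns the picture (400x640x3 uint8, red, green, blue); there is no depth.
- camera_model(name): a dict with "K" (3x3 intrinsics, pixels), "origin" and "rotation" of the camera in the world; the wrist camera has in their place "hand_eye" (4x4, takes a point from camera to tool coordinates, whose origin is the TCP and whose axes are the flange's). Camera axes: x right, y down, z forward; pixel columns grow to the right and rows downward; lengths in m; the calibration is good to about 2 mm. The wrist camera is an equidistant fisheye: a pixel r from the principal point sees the ray r / f radians off the axis. A picture is of the moment at which its call begins: read the wrist's pose just before it. camera_model takes no time and is no camera call.
- ctrl.close_job(): hands the job in, once; it reports no verdict.
The state is a dict: "clock": time; "qpos": joint angles; "joint_vel": joint speeds; "effort": joint torques, N m; "eef_pos": TCP position; "tool_rot": TCP orientation; "contact_force": force on the tool from outside, world axes, zero at the start; "wrist_torque": the same for the moment, N m; "opening": finger opening in m.
Only numpy, scipy, OpenCV 4.12 (cv2) and the standard library are available. Lean on these libraries where they do the work, as an engineer would, in place of code of your own. Each camera call takes 0.05 s, during which the arm holds its last target.

## Working session

There is one attempt and no reset: what is moved stays moved. The work goes in short steps, Python scripts to look and compute and a tool call to move; the robot and the scene stay as the last step left them, time stands still between calls to the robot, and variables do not carry over. Pictures are saved under pics/ and viewed, and the job is handed in when it is done.

Besides the shell and the picture viewer there is one more tool, called after "Call:" by a JSON object that holds its "fn" and its "kwargs", one argument or row to a line. step_arm: Moves the arm, as the interface text tells. Its arguments: {"type":"object","properties":{"targets":{"type":"array","items":{"type":"array","items":{"type":"number"}}},"newtons":{"type":"number"}},"required":["targets"]}

```bash
ls; mkdir -p pics
python3 - <<'E'
from plant import sensors, snapshot, camera_model, ctrl
import cv2
print(sensors.state())
for n in ["side","top","wrist"]:
    print(n,camera_model(n))
for n in ["side","top"]:
    im=snapshot(n); cv2.imwrite(f"pics/{n}0.png",im[:,:,::-1])
E
```

```text
pics
{'clock': 0.0, 'qpos': array([ 1.23929253,  0.31173754,  0.01395131,  1.51308208, -0.00439924,
        1.31919516, -0.02723536]), 'joint_vel': array([-0.00302832,  0.00054737,  0.00202817,  0.00022459,  0.00104706,
        0.0002392 , -0.00018705]), 'effort': array([ 2.46560530e-04, -3.79914737e+01,  1.46163753e-01, -2.30586737e+01,
        1.21393689e-02,  1.35807306e-02, -1.04926815e-05]), 'eef_pos': array([ 0.15700287, -0.52638415,  0.24720431]), 'tool_rot': array([-1.17620536e-03,  9.89513574e-01,  1.44434956e-01, -2.15110512e-04]), 'contact_force': array([ 0.76330209, -0.73167065,  0.59823646]), 'wrist_torque': array([-0.01748782, -0.05680375, -0.00076804]), 'opening': 0.08509578281492422}
side {'K': array([[422.36445723,   0.        , 314.25886154],
       [  0.        , 422.36445723, 202.27237541],
       [  0.        ,   0.        ,   1.        ]]), 'origin': array([ 0.38165668, -0.56609468,  0.66744268]), 'rotation': array([-0.44132689,  0.88920264, -0.10718544,  0.05532198])}
top {'K': array([[461.52422737,   0.        , 312.56383029],
       [  0.        , 461.52422737, 200.1971234 ],
       [  0.        ,   0.        ,   1.        ]]), 'origin': array([0.44030571, 0.09896916, 1.26133704]), 'rotation': array([ 0.03017126, -0.70273514,  0.70994586, -0.03506973])}
wrist {'K': array([[309.70691629,   0.        , 316.1432559 ],
       [  0.        , 309.70691629, 201.58199288],
       [  0.        ,   0.        ,   1.        ]]), 'hand_eye': array([[-4.12101074e-05, -9.45646373e-01, -3.25196764e-01,
         8.39490239e-02],
       [ 9.99999387e-01,  3.20748967e-04, -1.05943606e-03,
        -5.48457024e-04],
       [ 1.10615840e-03, -3.25196609e-01,  9.45645780e-01,
        -1.25021870e-01],
       [ 0.00000000e+00,  0.00000000e+00,  0.00000000e+00,
         1.00000000e+00]])}
```

View pics/top0.png

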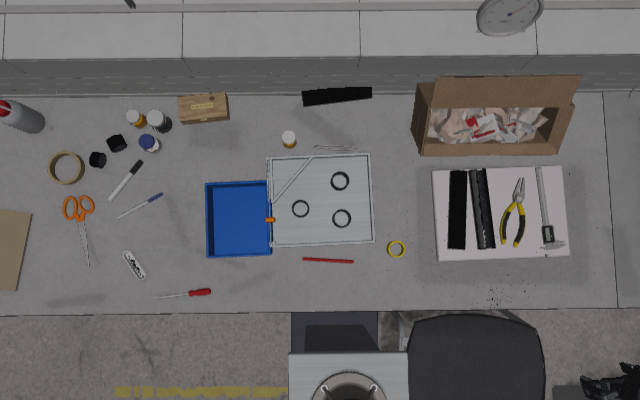

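View pics/side0.png

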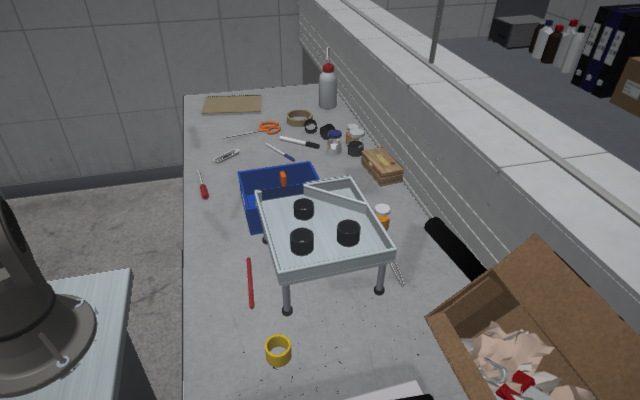

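```bash
cat > h.py <<'E'
import numpy as np, cv2
from scipy.spatial.transform import Rotation as R
from plant import sensors, snapshot, camera_model, ctrl
def rot(q): return R.from_quat([q[1],q[2],q[3],q[0]]).as_matrix()
def cast(n,px,z):
    c=camera_model(n);Rm=rot(c['rotation']);px=np.atleast_2d(px).astype(float)
    d=np.c_[px,np.ones(len(px))]@np.linalg.inv(c['K']).T@Rm.T
    o=np.array(c['origin']);t=(z-o[2])/d[:,2]
    return o+t[:,None]*d
def proj(n,P):
    c=camera_model(n);Rm=rot(c['rotation']);p=(np.atleast_2d(P)-c['origin'])@Rm
    p=p@c['K'].T;return p[:,:2]/p[:,2:]
E
python3 - <<'E'
from h import *
im=cv2.imread('pics/top0.png')
c=im[130:280,190:410]; cv2.imwrite('pics/topc.png',cv2.resize(c,None,fx=3.6,fy=3.6,interpolation=cv2.INTER_CUBIC))
hsv=cv2.cvtColor(im,cv2.COLOR_BGR2HSV)
print(cast('top',[[316,200]],0.135), proj('top',[[0,0,0.0]]))
sub=np.zeros(im.shape[:2],np.uint8); sub[150:250,268:375]=1
m=((hsv[...,2]<60)&(sub>0)).astype(np.uint8)
cs,_=cv2.findContours(m,cv2.RETR_EXTERNAL,cv2.CHAIN_APPROX_NONE)
for k in cs:
    if cv2.contourArea(k)>40: print(cv2.fitEllipse(k),cv2.contourArea(k))
mo=((hsv[...,0]<18)&(hsv[...,0]>5)&(hsv[...,1]>170)&(hsv[...,2]>120)).astype(np.uint8)
for k in cv2.findContours(mo,cv2.RETR_EXTERNAL,cv2.CHAIN_APPROX_NONE)[0]:
    if cv2.contourArea(k)>8: print('or',cv2.boundingRect(k),cv2.minAreaRect(k))
mb=((hsv[...,0]<125)&(hsv[...,0]>95)&(hsv[...,1]>150)&(hsv[...,2]>40)).astype(np.uint8)
for k in cv2.findContours(mb,cv2.RETR_EXTERNAL,cv2.CHAIN_APPROX_NONE)[0]:
    if cv2.contourArea(k)>50: print('bl',cv2.boundingRect(k),cv2.minAreaRect(k))
E
```

```text
[[0.54492229 0.08218174 0.135     ]] [[348.78902247 410.3424564 ]]
((300.1423645019531, 208.1423797607422), (15.655176162719727, 16.43212127685547), 135.0) 200.5
((339.4296875, 180.55255126953125), (16.844377517700195, 17.87508773803711), 37.96971130371094) 235.0
or (265, 217, 9, 5) ((269.0, 219.0), (8.0, 4.0), 0.0)
or (63, 196, 31, 26) ((78.0, 208.5), (25.0, 30.0), 90.0)
bl (205, 180, 67, 78) ((237.23643493652344, 218.46495056152344), (74.4870376586914, 64.64103698730469), 87.27368927001953)
```

View pics/topc.png

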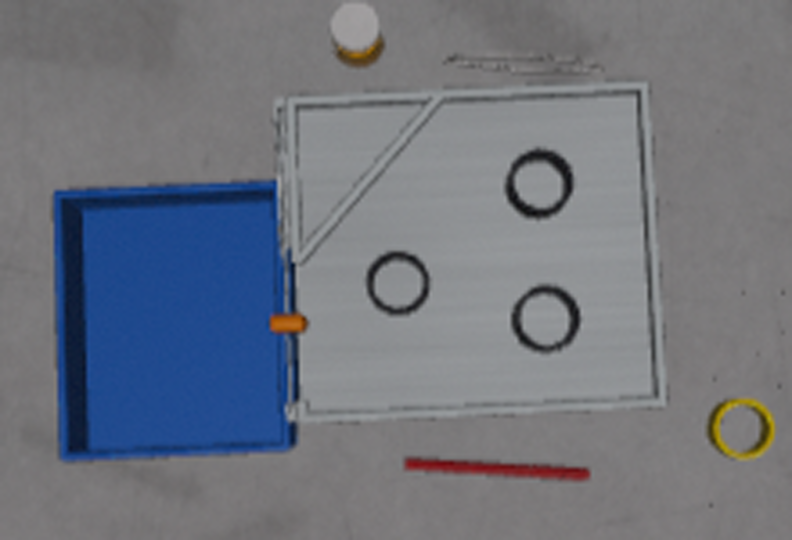

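```bash
cat >> h.py <<'E'
def crop(im,x0,y0,x1,y1,f,name):
    cv2.imwrite(name,cv2.resize(im[y0:y1,x0:x1],None,fx=f,fy=f,interpolation=cv2.INTER_CUBIC))
E
python3 - <<'E'
from h import *
im=cv2.imread('pics/top0.png')
f=lambda p:(np.array(p)+0.5)/3.6-0.5+[190,130]
c=cast('top',[f((649,83)),f((665,404)),f((293,98)),f((300,421))],0.135)
print(c.round(4), np.linalg.norm(c[0]-c[1]))
d=c[0]-c[1]; print('yaw from right edge',np.arctan2(d[1],d[0])-0)
for a,b in((2,0),(3,1)):
    d=c[a]-c[b]; print(np.arctan2(-d[0],d[1]),np.linalg.norm(d))
hsv=cv2.cvtColor(im,cv2.COLOR_BGR2HSV)
g=hsv[...,2]
for x in (300,320,340,360): 
    print(x,g[148:162,x],g[236:252,x])
for y in (165,185,205,225,235): print(y,g[y,362:380],g[y,264:280])
E
```

```text
[[ 0.6613 -0.0527  0.135 ]
 [ 0.4412 -0.0587  0.135 ]
 [ 0.6531  0.1921  0.135 ]
 [ 0.4324  0.1879  0.135 ]] 0.22008919652113904
yaw from right edge 0.027210039713448222
0.03340423019071223 0.24491476922697647
0.035794736293048544 0.2466959997340833
300 [122 124 123 124 126 125 120 124 152 137  89 125 144 142] [147 144 145 147 146 147 142 121 138 146 125 124 124 124 124 124]
320 [ 98 122 121 123 123 114 116 152 138  85 114 143 142 144] [148 148 147 149 151 143 121 136 147 127 121 121 124 125 126 126]
340 [114 118  97 111 108 114 149 139  93 116 146 145 146 145] [149 148 149 152 151 140 131 148 130 123 124 126 125 123 124 125]
360 [122 123 122 115 112 146 142  96 108 148 147 148 148 146] [150 151 153 151 139 131 150 137 126 125 125 127 127 126 126 126]
165 [150 148 148 148 148  93 111 152 147 122 123 124 123 121 122 122 124 125] [123 122 112  83 143 109 148 145 109 142 144 145 144 144 144 144]
185 [148 148 149 149 149 148 106  91 149 148  99 120 124 119 122 122 123 123] [ 92  85 132 143 102 146 127 152 140 109 141 144 142 144 144 143]
205 [149 148 149 149 149 149 148 114  72 145 151 109 121 123 123 126 125 124] [142 142 119 138 121 109  98  48 142 143 143 142 143 143 141 143]
225 [146 149 148 146 147 146 146 145 124  63 139 151 114 122 122 123 123 121] [143 144 144 120 143 118 123  78  70 143 147 147 147 147 147 147]
235 [147 147 150 148 149 148 150 150 149 107  96 149 146 125 123 123 124 125] [144 145 144 115 136 122 125 124  55 147 150 151 151 149 149 149]
```

```bash
cat >> h.py <<'E'
YAW=0.032; T0=np.array([0.547,0.067])
def t2w(p):
    c,s=np.cos(YAW),np.sin(YAW);return np.atleast_2d(p)@np.array([[c,s],[-s,c]])+T0
def w2t(p):
    c,s=np.cos(YAW),np.sin(YAW);return (np.atleast_2d(p)[:,:2]-T0)@np.array([[c,-s],[s,c]])
def rings(im,y0=150,y1=260,x0=200,x1=375):
    hsv=cv2.cvtColor(im,cv2.COLOR_BGR2HSV)
    m=((hsv[...,2]<75)&(hsv[...,1]<90)).astype(np.uint8); z=np.zeros_like(m); z[y0:y1,x0:x1]=m[y0:y1,x0:x1]
    out=[]
    for k in cv2.findContours(z,cv2.RETR_EXTERNAL,cv2.CHAIN_APPROX_NONE)[0]:
        if cv2.boundingRect(k)[2]>10 and cv2.boundingRect(k)[3]>10: out.append((cv2.minEnclosingCircle(k),cv2.boundingRect(k)))
    return out
def tab(im):
    hsv=cv2.cvtColor(im,cv2.COLOR_BGR2HSV)
    m=((hsv[...,0]<18)&(hsv[...,0]>5)&(hsv[...,1]>150)&(hsv[...,2]>100)).astype(np.uint8)
    m[:150]=0;m[260:]=0;m[:,:200]=0;m[:,340:]=0
    M=cv2.moments(m,True); return M['m00'],M['m10']/M['m00'],M['m01']/M['m00'],cv2.boundingRect(m)
E
python3 - <<'E'
from h import *
im=cv2.imread('pics/top0.png')
for (c,r),b in rings(im):
    print(c,r,b,w2t(cast('top',[c],0.13)),cast('top',[c],0.13))
t=tab(im);print(t,w2t(cast('top',[t[1:3]],0.16)),cast('top',[t[1:3]],0.16))
print('model px corners',proj('top',np.c_[t2w([[.111,-.1245],[-.111,-.1245],[.111,.1245],[-.111,.1245],[-.0975,.12],[-.0015,.12]]),[.135]*6]))
v=im.copy()
for p in proj('side',np.c_[t2w([[.111,-.1245],[-.111,-.1245],[.111,.1245],[-.111,.1245]]),[.135]*4]): print(p)
hsv=cv2.cvtColor(cv2.imread('pics/side0.png'),cv2.COLOR_BGR2HSV)
E
python3 - <<'E'
from h import *
im=cv2.imread('pics/side0.png'); crop(im,230,150,410,300,4,'pics/sc.png')
E
```

```text
(341.0, 218.0) 9.219644546508789 (332, 210, 19, 18) [[-0.04802198 -0.04423511]] [[0.50041789 0.0212511  0.13      ]]
(299.9210510253906, 208.2105255126953) 8.547063827514648 (292, 200, 17, 17) [[-0.01971887  0.05550746]] [[0.52551529 0.12184814 0.13      ]]
(339.3461608886719, 180.65383911132812) 9.410049438476562 (331, 172, 18, 19) [[ 0.04444697 -0.04459915]] [[0.59285114 0.02384574 0.13      ]]
(39.0, 269.4871794871795, 219.33333333333334, (265, 217, 10, 5)) [[-0.04553474  0.1285755 ]] [[0.49737486 0.19405281 0.16      ]]
model px corners [[370.40244489 152.42178105]
 [375.33090767 242.34840874]
 [269.86276435 156.5176822 ]
 [272.97237412 246.72546042]
 [274.63203061 241.06720831]
 [273.26214856 201.74755748]]
[394.95256903 247.99580258]
[275.56892313 271.85163935]
[349.41526047 175.27728162]
[252.54337023 190.31148204]
```

View pics/sc.png

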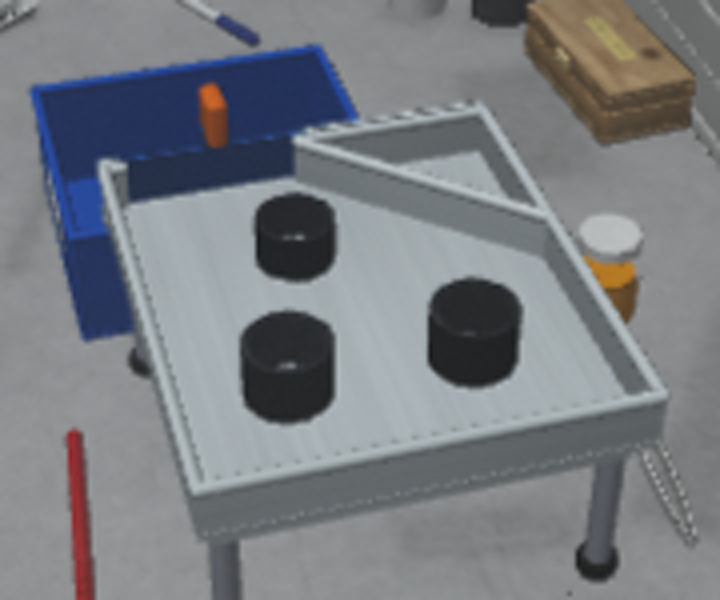

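```bash
cat >> h.py <<'E'
def plan(world_pts=None, tray_pts=None, zs=None, yaw=YAW+np.pi/2):
    s=sensors.state();p=np.array(s['eef_pos']);M=rot(s['tool_rot'])
    print('tcp',p.round(4),'tray',w2t(p[None]).round(4),'F',np.round(s['contact_force'],1),'op',round(s['opening'],4),'t',s['clock'])
    W=np.array(world_pts) if world_pts is not None else np.c_[t2w(tray_pts),zs]
    D=(W-p)@M/0.03
    c,q=np.cos(yaw),np.sin(yaw); Mt=np.array([[c,q,0],[q,-c,0],[0,0,-1]])
    rv=np.degrees(R.from_matrix(M.T@Mt).as_rotvec())/8
    for d in D: print('shift',d.round(2))
    print('turn',rv.round(2))
E
python3 - <<'E'
from h import *
plan(world_pts=[[0.42,-0.3,0.25],[0.458,0.193,0.25]])
E
```

```text
tcp [ 0.157  -0.5265  0.2473] tray [[-0.4088 -0.5807]] F [ 1.1 -0.7 -0.5] op 0.0854 t 0.1
shift [10.56 -4.73 -0.08]
shift [ 16.47 -20.11  -0.05]
turn [-0.01 -0.01 -9.4 ]
```

Call:
{"fn": "step_arm", "kwargs": {
  "targets": [
    [1.6,-0.7,0,0,0,-0.8,1],
    [3.2,-1.4,0,0,0,-1.6,1],
    [4.8,-2.1,0,0,0,-2.4,1],
    [6.4,-2.8,0,0,0,-3.2,1],
    [8.0,-3.5,0,0,0,-4.0,1],
    [9.4,-4.2,0,0,0,-4.6,1],
    [10.2,-5.4,0,0,0,-5.2,1],
    [10.6,-6.8,0,0,0,-5.8,1]
  ]
}}

```text
clock: 1.1
eef_pos: [0.4043, -0.2381, 0.2471]
tool_rot: [-0.002, 0.851, 0.524, 0.0]
contact_force: [-0.2, 0.2, 0.7]
opening: -0.0001
```

Run:
```python
from h import *
plan(world_pts=[[0.458,0.193,0.22]])
```

```text
tcp [ 0.4043 -0.2381  0.2471] tray [[-0.1524 -0.3004]] F [-0.2  0.2  0.7] op -0.0001 t 1.1
shift [13.64 -4.87  0.95]
turn [-0.01 -0.02 -3.57]
```

Call:
{"fn": "step_arm", "kwargs": {
  "targets": [
    [1.8,-0.6,0,0,0,-0.5,1],
    [3.6,-1.2,0,0,0,-1.0,1],
    [5.4,-1.9,0,0,0,-1.5,1],
    [7.2,-2.6,0,0,0,-2.0,1],
    [9.0,-3.2,0,0,0,-2.5,1],
    [10.8,-3.8,0,0,0,-3.0,1],
    [12.4,-4.4,0.4,0,0,-3.6,1],
    [13.6,-4.9,0.9,0,0,-3.6,1]
  ]
}}

```text
clock: 2.1
eef_pos: [0.4564, 0.1949, 0.2212]
tool_rot: [-0.002, 0.693, 0.721, 0.001]
contact_force: [0.5, -0.7, -1.2]
opening: 0.0
```

Run:
```python
from h import *
plan(world_pts=[[0.458,0.193,0.22]])
im=snapshot('side')[:,:,::-1].copy(); s=sensors.state(); p=np.array(s['eef_pos'])
print(proj('side',[p,p+[0,0,-.017],p+[0,0,-.004],p+[0,0,-.03]]))
crop(im,180,80,380,230,4,'pics/s1.png')
w=snapshot('wrist')[:,:,::-1]; cv2.imwrite('pics/w1.png',w)
```

```text
tcp [0.4564 0.1949 0.2212] tray [[-0.0865  0.1308]] F [ 0.5 -0.7 -1.2] op 0.0 t 2.1
shift [-0.07  0.05  0.04]
turn [-0.   -0.03  0.04]
[[258.87107994 152.36476523]
 [259.48148116 159.38577836]
 [259.01598606 154.03151776]
 [259.93880999 164.64610819]]
```

View pics/s1.png

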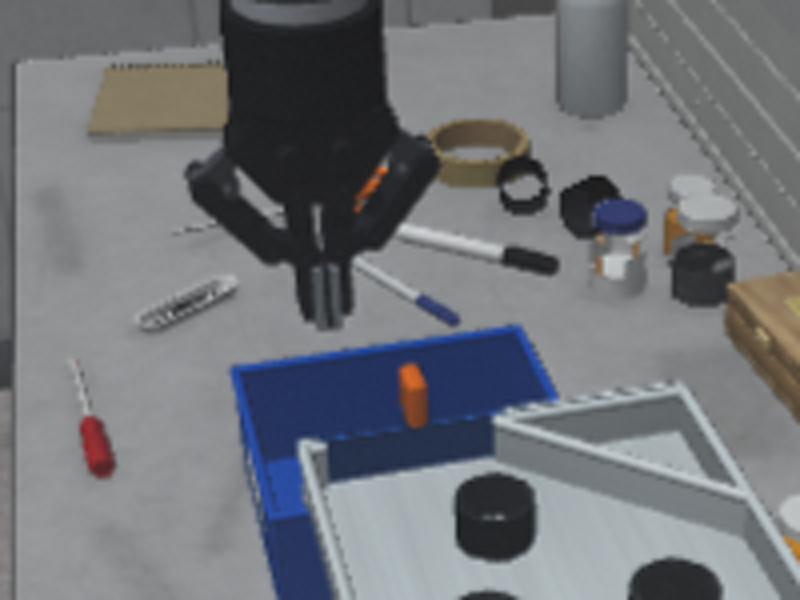

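View pics/w1.png

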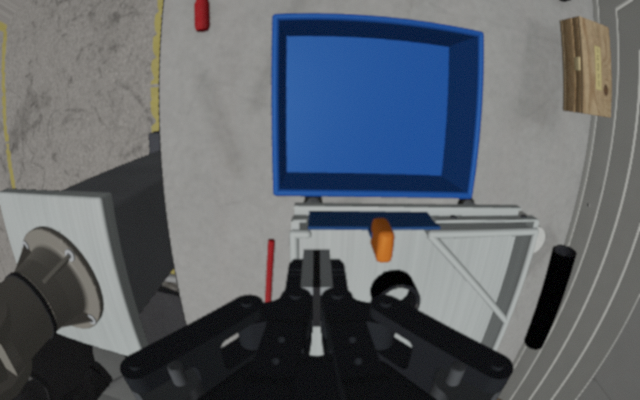

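Call:
{"fn": "step_arm", "kwargs": {
  "targets": [
    [-0.07,0,1.0,0,-0.03,0.04,1],
    [-0.07,0,1.95,0,-0.03,0.04,1],
    [-0.07,0.3,1.95,0,-0.03,0.04,1],
    [-0.07,0.8,1.95,0,-0.03,0.04,1],
    [-0.07,1.3,1.95,0,-0.03,0.04,1],
    [-0.07,1.8,1.95,0,-0.03,0.04,1],
    [-0.07,2.3,1.95,0,-0.03,0.04,1],
    [-0.07,2.7,1.95,0,-0.03,0.04,1]
  ]
}}

```text
clock: 3.2
eef_pos: [0.5366, 0.199, 0.1621]
tool_rot: [-0.002, 0.694, 0.72, -0.0]
contact_force: [-2.8, -0.8, 1.3]
opening: -0.0003
```

Run:
```python
from h import *
im=snapshot('top')[:,:,::-1].copy();crop(im,190,130,410,280,3.6,'pics/t2.png')
plan(tray_pts=[[0.026,0.1286]],zs=[0.162])
t=tab(im);print(t,w2t(cast('top',[t[1:3]],0.16)))
```

```text
tcp [0.5382 0.1992 0.1619] tray [[-0.0046  0.1324]] F [ 1.2 -0.4  0.4] op 0.0002 t 3.25
shift [-0.13  1.02 -0.01]
turn [-0.01 -0.03  0.04]Traceback (most recent call last):
  File "<stdin>", line 4, in <module>
  File "h.py", line 31, in tab
    M=cv2.moments(m,True); return M['m00'],M['m10']/M['m00'],M['m01']/M['m00'],cv2.boundingRect(m)
                                           ~~~~~~~~^~~~~~~~~
ZeroDivisionError: float division by zero
```

View pics/t2.png

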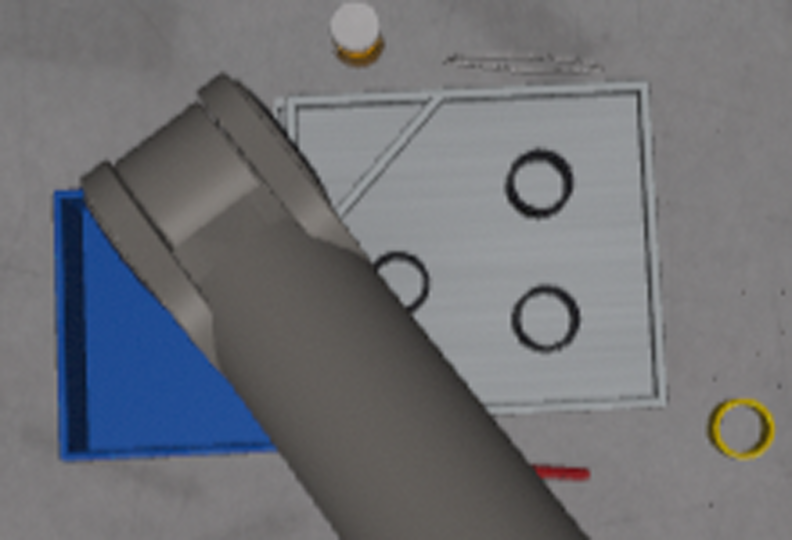

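Call:
{"fn": "step_arm", "kwargs": {
  "targets": [
    [-0.1,0.3,0,0,0,0,1],
    [-0.1,0.6,0,0,0,0,1],
    [-0.1,0.8,0,0,0,0,1],
    [-0.1,0.9,0,0,0,0,1],
    [-0.1,1.0,0,0,0,0,1],
    [-0.1,1.05,0,0,0,0,1],
    [-0.1,1.05,0,0,0,0,1],
    [-0.1,1.05,0,0,0,0,1]
  ]
}}

```text
clock: 4.25
eef_pos: [0.57, 0.197, 0.1617]
tool_rot: [-0.002, 0.694, 0.72, 0.001]
contact_force: [-0.7, 0.5, 0.6]
opening: 0.0001
```

Run:
```python
from h import *
im=snapshot('side')[:,:,::-1].copy();crop(im,180,80,380,230,4,'pics/s3.png')
plan(tray_pts=[[0.026,0.1286]],zs=[0.162])
```

```text
tcp [0.57   0.1969 0.1617] tray [[0.0271 0.1291]] F [0.1 0.9 0.2] op 0.0002 t 4.3
shift [-0.02 -0.04 -0.01]
turn [-0.01 -0.02  0.03]
```

View pics/s3.png

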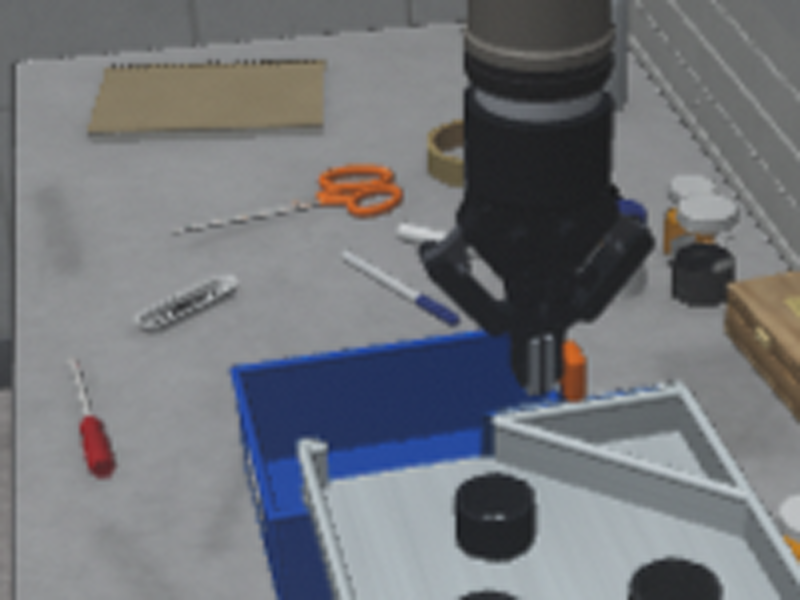

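Call:
{"fn": "step_arm", "kwargs": {
  "targets": [
    [0,0.04,0,0,0,0,1],
    [0,0.08,0,0,0,0,1],
    [0,0.12,0,0,0,0,1],
    [0,0.15,0,0,0,0,1],
    [0,0.15,0,0,0,0,1],
    [0,-0.3,-0.3,0,0,0,1],
    [0,-1.0,-1.5,0,0,0,0.8],
    [0,-2.0,-2.5,0,0,0,0.65]
  ]
}}

```text
clock: 5.3
eef_pos: [0.5107, 0.1943, 0.2384]
tool_rot: [-0.001, 0.695, 0.719, 0.002]
contact_force: [0.2, 0.5, -0.1]
opening: 0.0297
```

Run:
```python
from h import *
im=snapshot('side')[:,:,::-1].copy();crop(im,180,80,380,230,4,'pics/s4.png')
plan(tray_pts=[[0.026,0.1286]],zs=[0.162])
P=proj('side',np.c_[t2w([[.0455,.1286],[.0395,.1166]]),[.167,.167]]);print((P-[180,80])*4)
w=snapshot('wrist')[:,:,::-1]; cv2.imwrite('pics/w4.png',w)
```

```text
tcp [0.5079 0.1967 0.243 ] tray [[-0.0349  0.1309]] F [-4.7  1.1  3.3] op 0.0296 t 5.35
shift [-0.1   2.01  2.71]
turn [ 0.04 -0.03  0.05]
[[566.17858925 346.10096657]
 [561.86993798 359.05277723]]
```

View pics/s4.png

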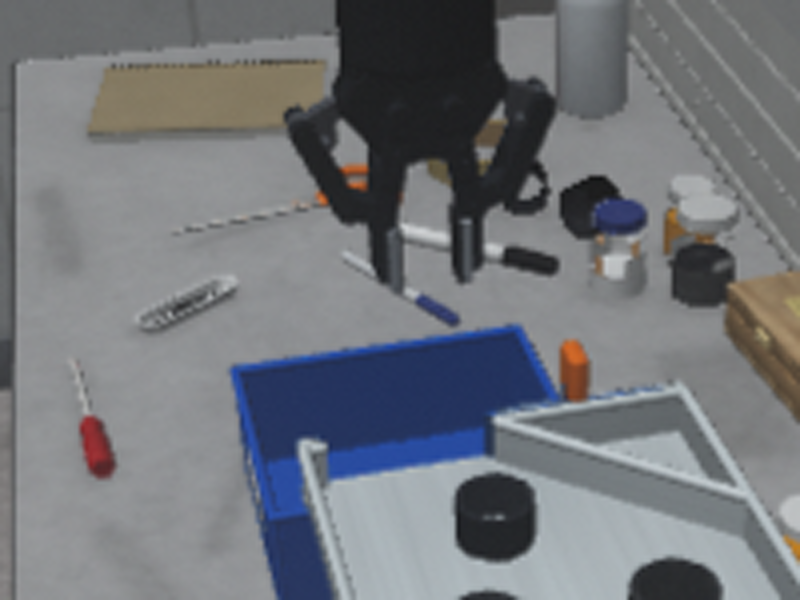

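View pics/w4.png

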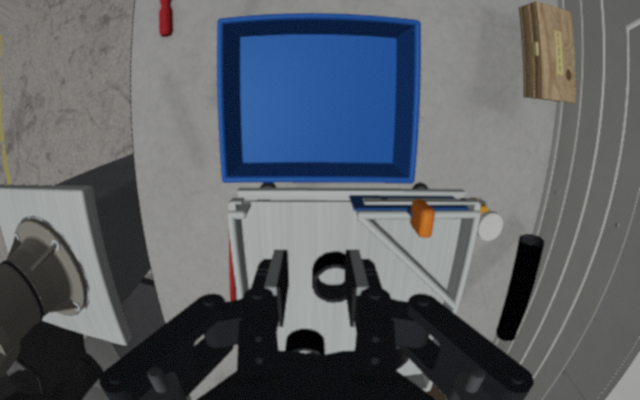

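Run:
```python
from h import *
plan(tray_pts=[[-0.022,0.0155],[-0.022,0.0155]],zs=[0.2,0.127])
```

```text
tcp [0.5097 0.1969 0.2416] tray [[-0.0331  0.131 ]] F [ 1.3  0.6 -0.3] op 0.0297 t 5.4
shift [-3.86  0.33  1.37]
shift [-3.87  0.31  3.8 ]
turn [ 0.05 -0.04  0.05]
```

Call:
{"fn": "step_arm", "kwargs": {
  "targets": [
    [-1.5,0.1,0.5,0,0,0,0.65],
    [-3.0,0.25,1.0,0.05,-0.04,0.05,0.65],
    [-3.85,0.32,1.4,0.05,-0.04,0.05,0.65],
    [-3.86,0.32,2.2,0.05,-0.04,0.05,0.65],
    [-3.86,0.32,3.0,0.05,-0.04,0.05,0.65],
    [-3.87,0.32,3.5,0.05,-0.04,0.05,0.65],
    [-3.87,0.32,3.8,0.05,-0.04,0.05,0.65],
    [-3.87,0.32,3.8,0.05,-0.04,0.05,0.65]
  ]
}}

```text
clock: 6.4
eef_pos: [0.5246, 0.0819, 0.1268]
tool_rot: [0.0, 0.695, 0.719, -0.0]
contact_force: [-0.4, -0.4, 0.2]
opening: 0.0299
```

Run:
```python
from h import *
im=snapshot('side')[:,:,::-1].copy();crop(im,230,100,410,250,4,'pics/s5.png')
plan(tray_pts=[[-0.03,0.05],[-0.047,0.085],[-0.048,0.125]],zs=[0.127]*3)
```

```text
tcp [0.5251 0.0821 0.1274] tray [[-0.0214  0.0158]] F [-1.5 -0.6  0.7] op 0.0299 t 6.45
shift [ 1.14 -0.29  0.01]
shift [ 2.31 -0.85  0.01]
shift [ 3.64 -0.88  0.01]
turn [0.01 0.   0.  ]
```

View pics/s5.png

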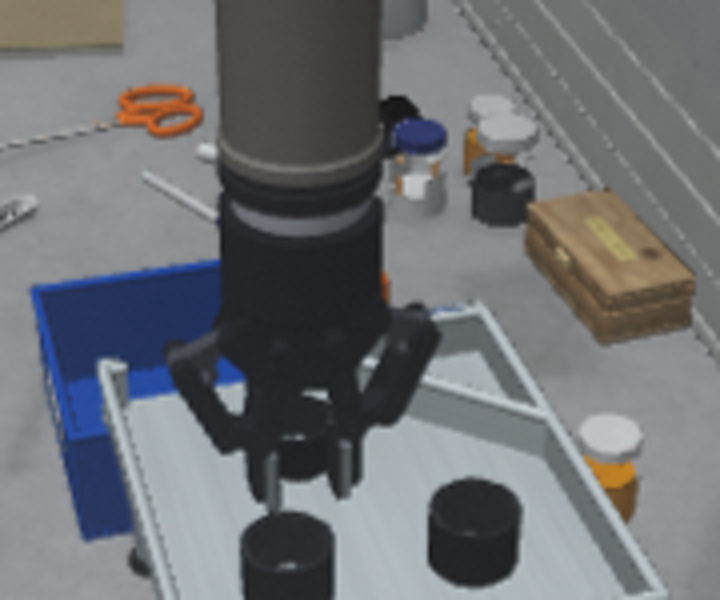

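Call:
{"fn": "step_arm", "kwargs": {
  "targets": [
    [0.3,0.0,0,0,0,0,0.65],
    [0.6,-0.05,0,0,0,0,0.65],
    [0.9,-0.2,0,0,0,0,0.65],
    [1.2,-0.35,0,0,0,0,0.65],
    [1.5,-0.5,0,0,0,0,0.65],
    [1.8,-0.65,0,0,0,0,0.65],
    [2.1,-0.78,0,0,0,0,0.65],
    [2.4,-0.85,0,0,0,0,0.65]
  ]
}}

```text
clock: 7.45
eef_pos: [0.4969, 0.1537, 0.1274]
tool_rot: [0.001, 0.695, 0.719, 0.0]
contact_force: [0.4, -0.6, 1.8]
opening: 0.0303
```

Run:
```python
from h import *
im=snapshot('side')[:,:,::-1].copy();crop(im,230,100,410,250,4,'pics/s6.png')
plan(tray_pts=[[-0.047,0.085],[-0.048,0.125]],zs=[0.127]*2)
```

```text
tcp [0.4964 0.1556 0.1275] tray [[-0.0477  0.0902]] F [-0.4  1.5 -0.1] op 0.0299 t 7.5
shift [-0.17  0.02  0.02]
shift [ 1.16 -0.01  0.02]
turn [ 0.01 -0.01  0.02]
```

View pics/s6.png

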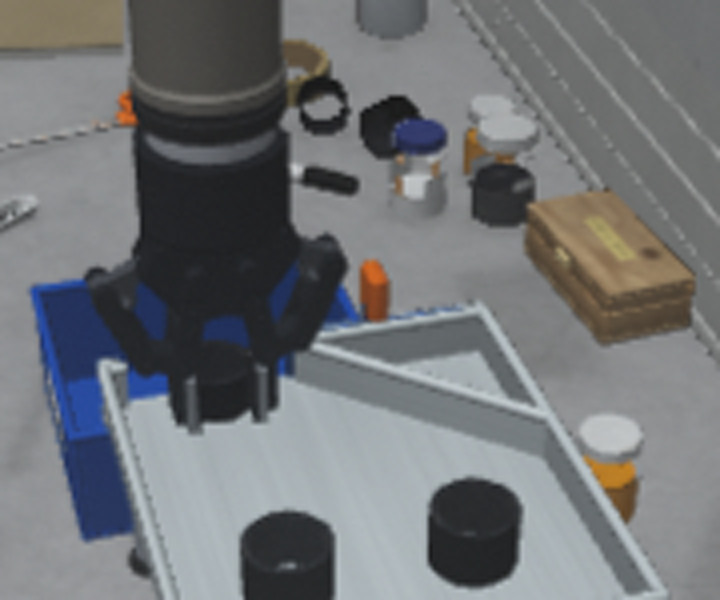

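Call:
{"fn": "step_arm", "kwargs": {
  "targets": [
    [0.3,0,0,0,0,0,0.65],
    [0.6,0,0,0,0,0,0.65],
    [0.9,0,0,0,0,0,0.65],
    [1.2,0,0,0,0,0,0.65],
    [1.5,0,0,0,0,0,0.65],
    [1.5,0,0,0,0,0,0.65],
    [1.0,0,-0.8,0,0,0,0.65],
    [0.0,0,-2.2,0,0,0,0.65]
  ]
}}

```text
clock: 8.5
eef_pos: [0.4949, 0.1554, 0.1928]
tool_rot: [-0.001, 0.694, 0.72, -0.001]
contact_force: [1.4, 0.2, 0.2]
opening: 0.0297
```

Run:
```python
from h import *
im=snapshot('side')[:,:,::-1].copy();crop(im,230,100,410,250,4,'pics/s7.png')
w=snapshot('wrist')[:,:,::-1]; cv2.imwrite('pics/w7.png',w)
plan(tray_pts=[[-0.048,-0.085],[-0.048,-0.085]],zs=[0.19,0.127])
```

```text
tcp [0.5002 0.1521 0.1975] tray [[-0.0441  0.0866]] F [ 0.3 -0.3 -0.5] op 0.0299 t 8.6
shift [-5.72 -0.11  0.25]
shift [-5.72 -0.13  2.35]
turn [ 0.07  0.   -0.03]
```

View pics/s7.png

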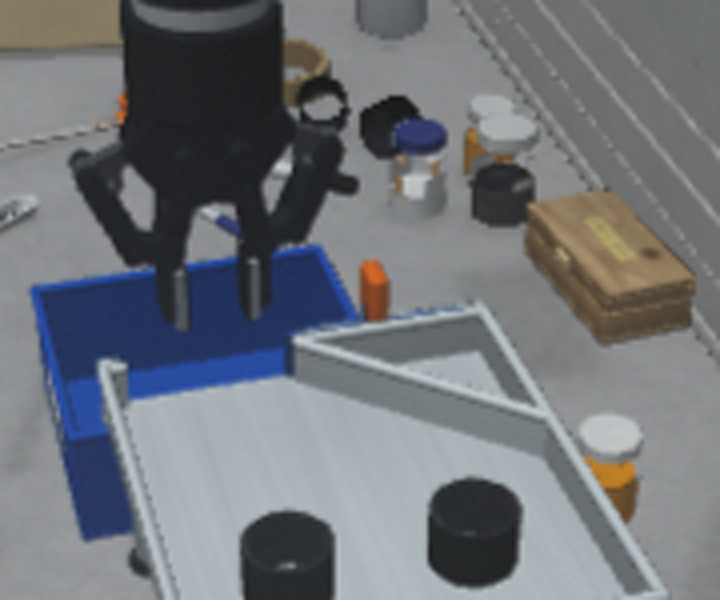

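View pics/w7.png

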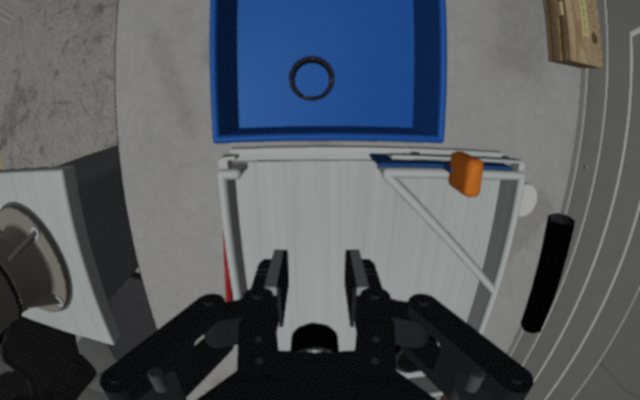

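Call:
{"fn": "step_arm", "kwargs": {
  "targets": [
    [-1.5,0,0,0.07,0,-0.03,0.65],
    [-3.2,-0.05,0,0.07,0,-0.03,0.65],
    [-4.9,-0.1,0,0.07,0,-0.03,0.65],
    [-5.72,-0.12,0.1,0.07,0,-0.03,0.65],
    [-5.72,-0.12,0.5,0.07,0,-0.03,0.65],
    [-5.72,-0.12,1.3,0.07,0,-0.03,0.65],
    [-5.72,-0.12,2.0,0.07,0,-0.03,0.65],
    [-5.72,-0.12,2.35,0.07,0,-0.03,0.65]
  ]
}}

```text
clock: 9.6
eef_pos: [0.5008, -0.0173, 0.1252]
tool_rot: [-0.002, 0.695, 0.719, -0.001]
contact_force: [-0.3, 0.9, 0.0]
opening: 0.0296
```

Run:
```python
from h import *
im=snapshot('side')[:,:,::-1].copy();crop(im,230,100,410,300,3,'pics/s8.png')
plan(tray_pts=[[-0.048,-0.03],[-0.048,0.06],[-0.048,0.135]],zs=[0.127]*3)
```

```text
tcp [ 0.5004 -0.0176  0.1245] tray [[-0.0493 -0.0831]] F [ 0.3 -0.5 -1. ] op 0.0299 t 9.65
shift [ 1.77  0.05 -0.08]
shift [ 4.77  0.06 -0.08]
shift [ 7.27  0.07 -0.07]
turn [-0.03 -0.01  0.02]
```

View pics/s8.png

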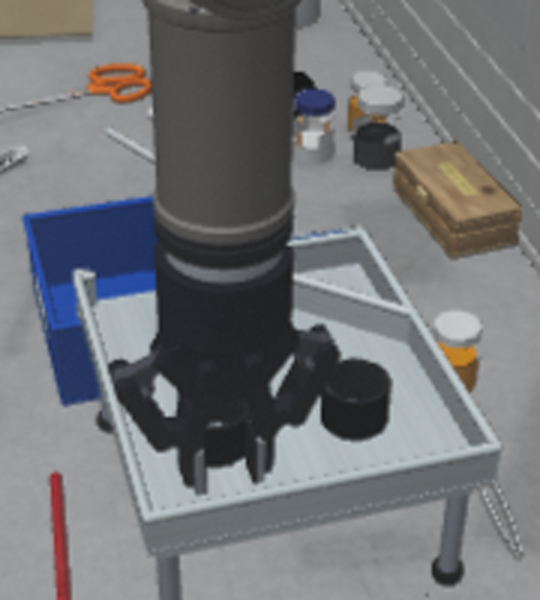

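Call:
{"fn": "step_arm", "kwargs": {
  "targets": [
    [0.35,0.03,-0.08,0,0,0.02,0.65],
    [0.7,0.05,-0.08,0,0,0.02,0.65],
    [1.05,0.05,-0.08,0,0,0.02,0.65],
    [1.45,0.05,-0.08,0,0,0.02,0.65],
    [1.85,0.05,-0.08,0,0,0.02,0.65],
    [2.25,0.05,-0.08,0,0,0.02,0.65],
    [2.65,0.05,-0.08,0,0,0.02,0.65],
    [3.05,0.05,-0.08,0,0,0.02,0.65]
  ]
}}

```text
clock: 10.65
eef_pos: [0.4987, 0.0746, 0.1271]
tool_rot: [-0.002, 0.696, 0.718, -0.001]
contact_force: [0.2, -0.4, 0.6]
opening: 0.03
```

Run:
```python
from h import *
plan(tray_pts=[[-0.048,0.06],[-0.048,0.135]],zs=[0.127]*2)
im=snapshot('side')[:,:,::-1].copy();crop(im,230,100,410,300,3,'pics/s9.png')
```

```text
tcp [0.4987 0.0746 0.1271] tray [[-0.048   0.0091]] F [ 0.2 -0.4  0.6] op 0.03 t 10.65
shift [1.7  0.   0.01]
shift [4.2  0.   0.01]
turn [-0.03 -0.01  0.  ]
```

View pics/s9.png

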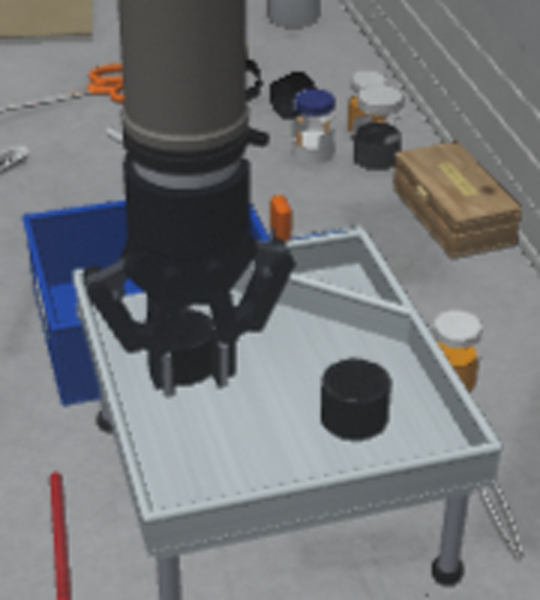

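Call:
{"fn": "step_arm", "kwargs": {
  "targets": [
    [0.4,-0.05,0,0,0,0,0.65],
    [0.8,-0.12,0,0,0,0,0.65],
    [1.2,-0.2,0,0,0,0,0.65],
    [1.6,-0.28,0,0,0,0,0.65],
    [2.0,-0.3,0,0,0,0,0.65],
    [2.4,-0.3,0,0,0,0,0.65],
    [2.8,-0.3,0,0,0,0,0.65],
    [3.2,-0.3,0,0,0,0,0.65]
  ]
}}

```text
clock: 11.7
eef_pos: [0.4862, 0.1734, 0.1277]
tool_rot: [-0.003, 0.695, 0.719, -0.0]
contact_force: [0.6, -1.4, -0.3]
opening: 0.0298
```

Call:
{"fn": "step_arm", "kwargs": {
  "targets": [
    [0.4,0,0,0,0,0,0.65],
    [0.8,0,0,0,0,0,0.65],
    [1.1,0,0,0,0,0,0.65],
    [1.3,0,0,0,0,0,0.65],
    [1.3,0,0,0,0,0,0.65],
    [1.0,0,-0.8,0,0,0,0.65],
    [0.0,0.5,-2.0,0,0,0,0.65],
    [-0.8,1.2,-2.2,0,0,0,0.65]
  ]
}}

```text
clock: 12.7
eef_pos: [0.5251, 0.1497, 0.1963]
tool_rot: [-0.001, 0.695, 0.719, 0.002]
contact_force: [0.1, -0.3, 0.5]
opening: 0.0298
```

Run:
```python
from h import *
w=snapshot('wrist')[:,:,::-1]; cv2.imwrite('pics/w10.png',w)
im=snapshot('side')[:,:,::-1].copy();crop(im,230,100,410,300,3,'pics/s10.png')
plan(tray_pts=[[0.0445,-0.088],[0.0445,-0.088]],zs=[0.19,0.127])
```

```text
tcp [0.5269 0.1452 0.1943] tray [[-0.0175  0.0788]] F [ 0.2 -0.5 -0.1] op 0.0299 t 12.8
shift [-5.55  2.1   0.14]
shift [-5.55  2.1   2.24]
turn [ 0.   -0.   -0.05]
```

View pics/s10.png

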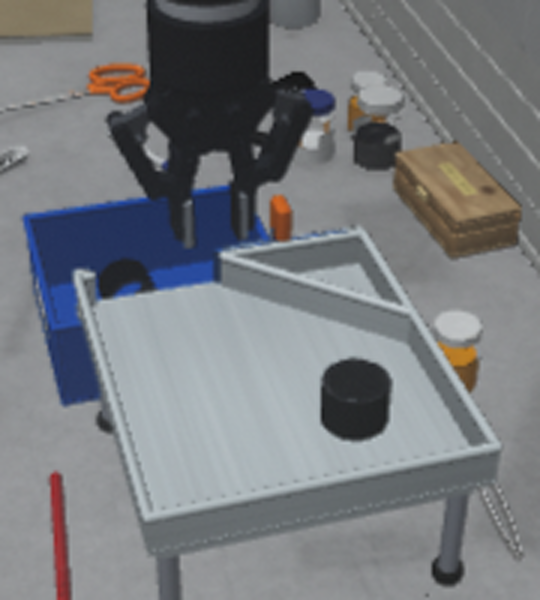

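View pics/w10.png

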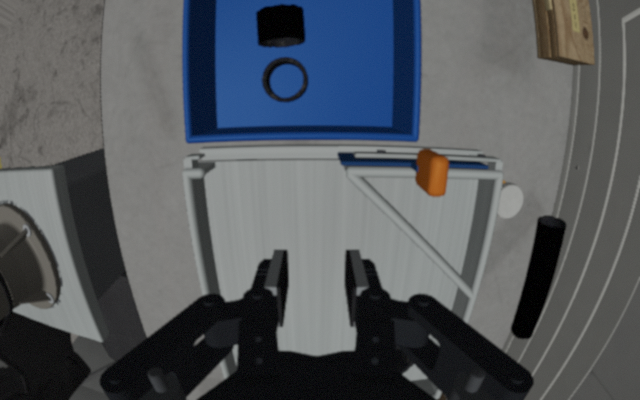

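Run:
```python
from h import *
plan(tray_pts=[[0.0614,-0.082],[0.0614,-0.082]],zs=[0.19,0.127],yaw=YAW+np.pi/2+np.radians(25))
```

```text
tcp [0.5269 0.1452 0.1943] tray [[-0.0175  0.0788]] F [ 0.2 -0.5 -0.1] op 0.0299 t 12.8
shift [-5.34  2.67  0.14]
shift [-5.34  2.66  2.24]
turn [ 0.   -0.   -3.17]
```

Call:
{"fn": "step_arm", "kwargs": {
  "targets": [
    [-1.3,0.7,0,0,0,-0.8,0.65],
    [-2.8,1.4,0,0,0,-1.6,0.65],
    [-4.3,2.1,0,0,0,-2.4,0.65],
    [-5.34,2.66,0,0,0,-3.17,0.65],
    [-5.34,2.66,0.3,0,0,-3.17,0.65],
    [-5.34,2.66,1.2,0,0,-3.17,0.65],
    [-5.34,2.66,2.0,0,0,-3.17,0.65],
    [-5.34,2.66,2.24,0,0,-3.17,0.65]
  ]
}}

```text
clock: 13.8
eef_pos: [0.6085, -0.0113, 0.1248]
tool_rot: [-0.002, 0.523, 0.852, -0.001]
contact_force: [0.1, 0.5, -0.3]
opening: 0.0301
```

Run:
```python
from h import *
im=snapshot('side')[:,:,::-1].copy();crop(im,230,100,410,300,3,'pics/s11.png')
d=np.array([.0117,-.0252])
rp=np.array([[0.0445,-0.0446],[0.012,0.005],[-0.015,0.045],[-0.035,0.08],[-0.043,0.11],[-0.045,0.14],[-0.045,0.158]])
plan(tray_pts=rp+d,zs=[0.127]*7,yaw=YAW+np.pi/2+np.radians(25))
```

```text
tcp [ 0.6089 -0.0116  0.1249] tray [[ 0.0593 -0.0805]] F [-0.8 -0.  -0.5] op 0.0296 t 13.85
shift [ 0.37  0.06 -0.07]
shift [ 2.32 -0.22 -0.06]
shift [ 3.91 -0.47 -0.06]
shift [ 5.25 -0.58 -0.05]
shift [ 6.27 -0.4  -0.05]
shift [ 7.21 -0.04 -0.05]
shift [ 7.75  0.22 -0.05]
turn [-0.02 -0.02  0.01]
```

View pics/s11.png

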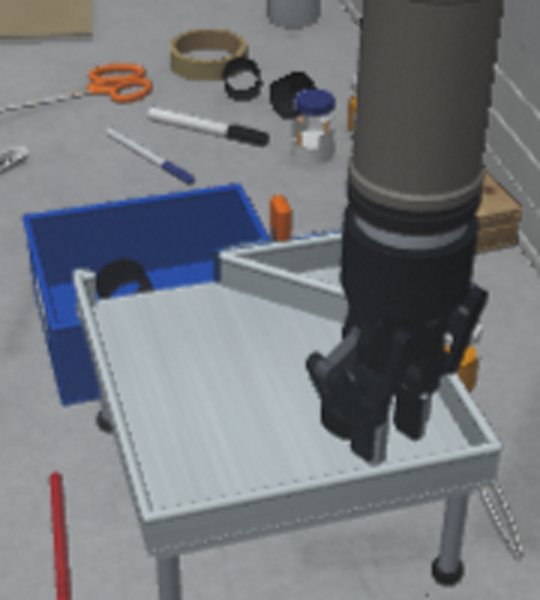

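Call:
{"fn": "step_arm", "kwargs": {
  "targets": [
    [0.3,0.05,-0.06,0,0,0,0.65],
    [0.6,0.05,-0.06,0,0,0,0.65],
    [0.95,0.0,-0.06,0,0,0,0.65],
    [1.3,-0.06,-0.06,0,0,0,0.65],
    [1.65,-0.12,-0.06,0,0,0,0.65],
    [2.0,-0.17,-0.06,0,0,0,0.65],
    [2.35,-0.22,-0.06,0,0,0,0.65],
    [2.7,-0.28,-0.06,0,0,0,0.65]
  ]
}}

```text
clock: 14.85
eef_pos: [0.5644, 0.0574, 0.127]
tool_rot: [-0.002, 0.523, 0.852, -0.001]
contact_force: [0.7, -0.4, 1.4]
opening: 0.0298
```

Run:
```python
from h import *
im=snapshot('side')[:,:,::-1].copy();crop(im,230,100,410,300,3,'pics/s12.png')
d=np.array([.0117,-.0252])
rp=np.array([[-0.015,0.045],[-0.035,0.08],[-0.043,0.11],[-0.045,0.14],[-0.045,0.158]])
plan(tray_pts=rp+d,zs=[0.127]*5,yaw=YAW+np.pi/2+np.radians(25))
```

```text
tcp [0.5632 0.0594 0.1271] tray [[ 0.0159 -0.0081]] F [0.  1.5 0.1] op 0.0297 t 14.9
shift [ 1.12 -0.18  0.01]
shift [ 2.46 -0.29  0.01]
shift [ 3.47 -0.1   0.02]
shift [4.41 0.26 0.02]
shift [4.95 0.52 0.02]
turn [-0.03 -0.03  0.03]
```

View pics/s12.png

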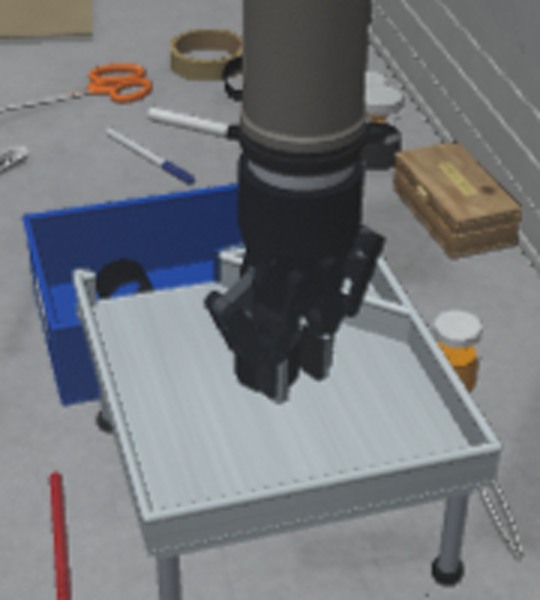

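Call:
{"fn": "step_arm", "kwargs": {
  "targets": [
    [0.35,-0.05,0,0,0,0,0.65],
    [0.7,-0.1,0,0,0,0,0.65],
    [1.05,-0.17,0,0,0,0,0.65],
    [1.4,-0.22,0,0,0,0,0.65],
    [1.75,-0.26,0,0,0,0,0.65],
    [2.1,-0.28,0,0,0,0,0.65],
    [2.4,-0.28,0,0,0,0,0.65],
    [2.6,-0.26,0,0,0,0,0.65]
  ]
}}

```text
clock: 15.9
eef_pos: [0.5205, 0.126, 0.1275]
tool_rot: [-0.003, 0.522, 0.853, -0.0]
contact_force: [-0.5, -0.2, -1.1]
opening: 0.03
```

Run:
```python
from h import *
im=snapshot('side')[:,:,::-1].copy();crop(im,230,100,410,300,3,'pics/s13.png')
w=snapshot('wrist')[:,:,::-1]; cv2.imwrite('pics/w13.png',w)
d=np.array([.0117,-.0252])
rp=np.array([[-0.043,0.11],[-0.045,0.14],[-0.045,0.158]])
plan(tray_pts=rp+d,zs=[0.127]*3,yaw=YAW+np.pi/2+np.radians(25))
```

```text
tcp [0.5205 0.1263 0.1275] tray [[-0.0246  0.0601]] F [ 0.   0.4 -0.1] op 0.0294 t 16.0
shift [0.84 0.15 0.02]
shift [1.77 0.52 0.02]
shift [2.31 0.77 0.03]
turn [-0.02 -0.04  0.04]
```

View pics/s13.png

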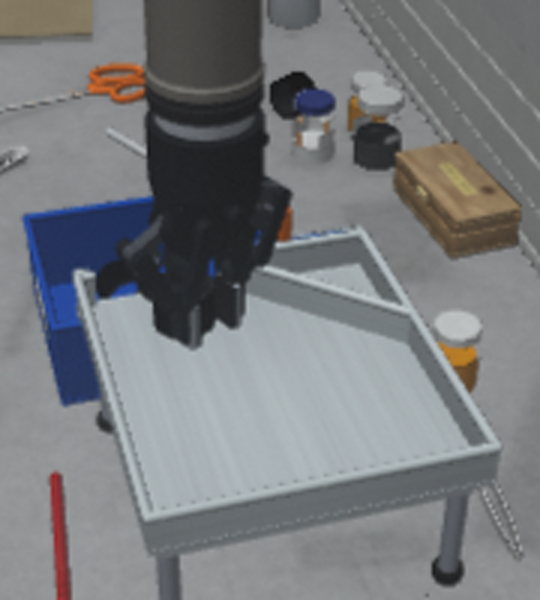

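View pics/w13.png

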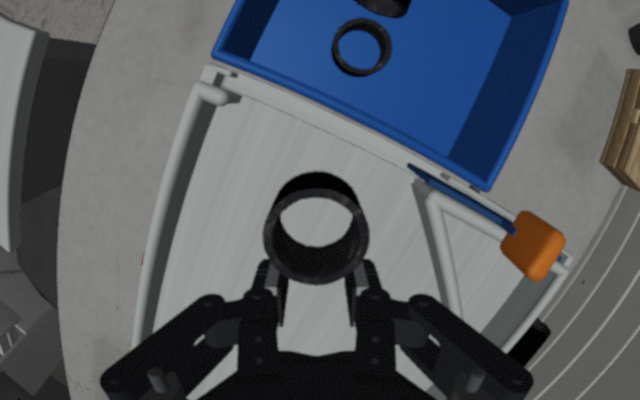

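Call:
{"fn": "step_arm", "kwargs": {
  "targets": [
    [0.3,0.03,0,0,0,0,0.65],
    [0.6,0.08,0,0,0,0,0.65],
    [0.9,0.17,0,0,0,0,0.65],
    [1.2,0.3,0,0,0,0,0.65],
    [1.5,0.42,0,0,0,0,0.65],
    [1.8,0.53,0,0,0,0,0.65],
    [2.1,0.67,0,0,0,0,0.65],
    [2.35,0.78,0,0,0,0,0.65]
  ]
}}

```text
clock: 17.0
eef_pos: [0.5091, 0.2006, 0.1278]
tool_rot: [-0.003, 0.521, 0.853, 0.0]
contact_force: [0.2, 0.6, 0.1]
opening: 0.0299
```

Run:
```python
from h import *
w=snapshot('wrist')[:,:,::-1]; cv2.imwrite('pics/w14.png',w)
plan(tray_pts=[[-0.03,0.10],[0.09,0.1286],[0.09,0.1286]],zs=[0.2,0.22,0.162])
```

```text
tcp [0.5087 0.2021 0.128 ] tray [[-0.0339  0.1362]] F [-1.4  1.1  0.7] op 0.0298 t 17.05
shift [-1.13 -0.41 -2.41]
shift [-1.98  3.61 -3.09]
shift [-1.99  3.62 -1.16]
turn [-0.03 -0.04  3.18]
```

View pics/w14.png

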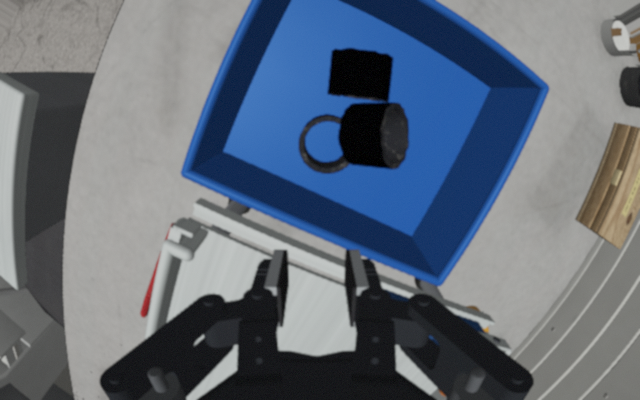

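Call:
{"fn": "step_arm", "kwargs": {
  "targets": [
    [0,0,-1.2,0,0,0,0.65],
    [-0.3,0,-2.6,0,0,0.4,0.8],
    [-0.8,0.9,-3.3,0,0,1.2,1],
    [-1.3,2.0,-3.3,0,0,2.0,1],
    [-1.8,3.1,-3.3,0,0,2.8,1],
    [-1.99,3.6,-3.2,-0.03,-0.04,3.18,1],
    [-1.99,3.6,-3.2,-0.03,-0.04,3.18,1],
    [-1.99,3.6,-3.2,-0.03,-0.04,3.18,1]
  ]
}}

```text
clock: 18.05
eef_pos: [0.6317, 0.1983, 0.2233]
tool_rot: [-0.0, 0.695, 0.719, -0.0]
contact_force: [0.6, -0.1, -0.2]
opening: -0.0
```

Run:
```python
from h import *
plan(tray_pts=[[0.09,0.1286],[0.09,0.1286],[-0.03,0.1286]],zs=[0.22,0.162,0.162])
w=snapshot('wrist')[:,:,::-1]; cv2.imwrite('pics/w15.png',w)
im=snapshot('side')[:,:,::-1].copy();crop(im,230,50,410,250,3,'pics/s15.png')
```

```text
tcp [0.6317 0.1983 0.2233] tray [[0.0889 0.1285]] F [ 0.6 -0.1 -0.2] op -0.0 t 18.05
shift [0.   0.04 0.11]
shift [0.   0.04 2.04]
shift [ 0.01 -3.96  2.05]
turn [-0.01 -0.    0.01]
```

View pics/s15.png

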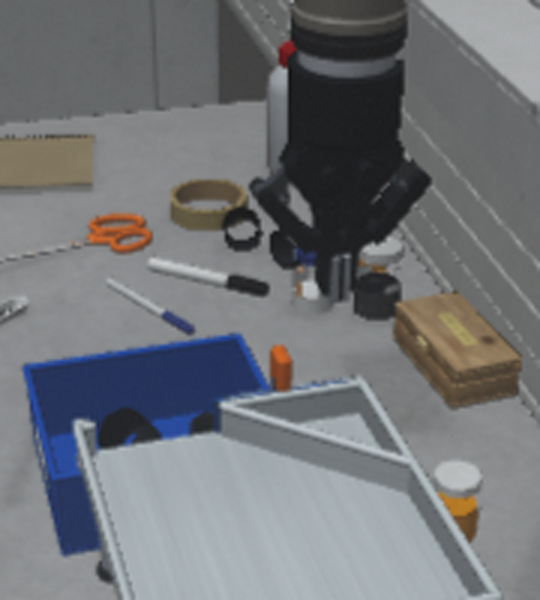

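View pics/w15.png

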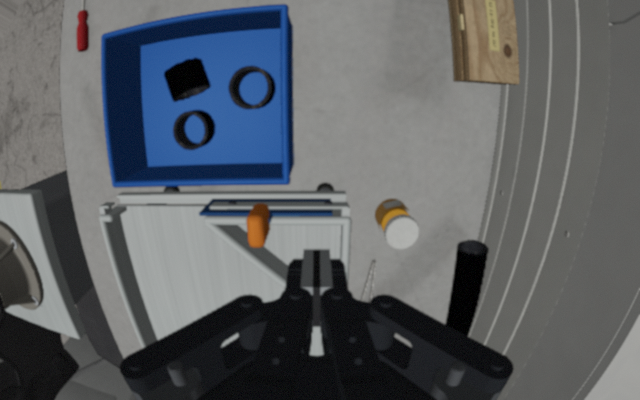

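Call:
{"fn": "step_arm", "kwargs": {
  "targets": [
    [0,0.04,1.0,0,0,0,1],
    [0,0.04,2.04,0,0,0,1],
    [0,-0.2,2.04,0,0,0,1],
    [0,-0.7,2.04,0,0,0,1],
    [0,-1.2,2.04,0,0,0,1],
    [0,-1.7,2.04,0,0,0,1],
    [0,-2.2,2.04,0,0,0,1],
    [0,-2.7,2.04,0,0,0,1]
  ]
}}

```text
clock: 19.15
eef_pos: [0.5516, 0.1957, 0.1648]
tool_rot: [0.001, 0.695, 0.719, 0.002]
contact_force: [1.9, 0.2, -0.7]
opening: 0.0
```

Run:
```python
from h import *
plan(tray_pts=[[-0.029,0.1286],[-0.033,0.1286]],zs=[0.162,0.162])
```

```text
tcp [0.5516 0.1957 0.1648] tray [[0.0088 0.1285]] F [ 1.9  0.2 -0.7] op 0.0 t 19.15
shift [ 0.   -1.26  0.09]
shift [ 0.   -1.39  0.09]
turn [ 0.04 -0.01  0.01]
```

Call:
{"fn": "step_arm", "kwargs": {
  "targets": [
    [0,-0.35,0.05,0.04,0,0,1],
    [0,-0.7,0.09,0.04,0,0,1],
    [0,-0.95,0.09,0.04,0,0,1],
    [0,-1.1,0.09,0.04,0,0,1],
    [0,-1.2,0.09,0.04,0,0,1],
    [0,-1.26,0.09,0.04,0,0,1],
    [0,-1.3,0.09,0.04,0,0,1],
    [0,-1.33,0.09,0.04,0,0,1]
  ]
}}

```text
clock: 20.15
eef_pos: [0.5157, 0.1948, 0.1623]
tool_rot: [0.001, 0.696, 0.718, 0.004]
contact_force: [10.0, 1.8, -4.0]
opening: -0.0001
```

Call:
{"fn": "step_arm", "kwargs": {
  "targets": [
    [0,0,0,0,0,0,1],
    [0,-0.03,0,0,0,0,1],
    [0,-0.06,0,0,0,0,1],
    [0,-0.09,0,0,0,0,1],
    [0,-0.12,0,0,0,0,1],
    [0,-0.12,0,0,0,0,1],
    [0,-0.12,0,0,0,0,1],
    [0,-0.12,0,0,0,0,1]
  ]
}}

```text
clock: 21.15
eef_pos: [0.5157, 0.1947, 0.1623]
tool_rot: [0.003, 0.696, 0.718, 0.007]
contact_force: [10.7, 2.2, -5.5]
opening: 0.0003
```

Run:
```python
from h import *
plan(tray_pts=[[-0.029,0.1286],[-0.033,0.1286]],zs=[0.162,0.162])
im=snapshot('side')[:,:,::-1].copy();crop(im,230,100,410,250,4,'pics/s16.png')
```

```text
tcp [0.5157 0.1947 0.1623] tray [[-0.0272  0.1287]] F [10.7  2.2 -5.5] op 0.0003 t 21.15
shift [-0.   -0.06  0.01]
shift [-0.   -0.2   0.01]
turn [ 0.11 -0.04 -0.01]
```

View pics/s16.png

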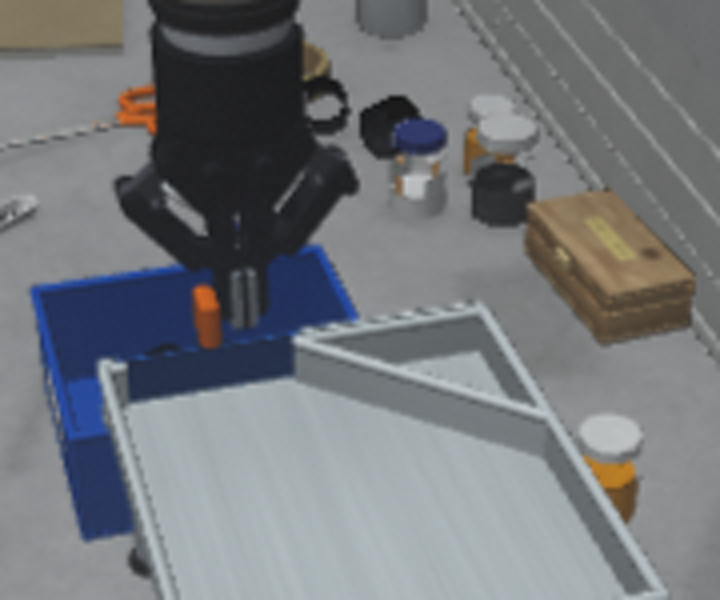

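Call:
{"fn": "step_arm", "kwargs": {
  "targets": [
    [0,0.2,0,0,0,0,1],
    [0,0.6,0,0,0,0,1],
    [0,0.7,-0.8,0,0,0,1],
    [0,0.7,-2.0,0,0,0,1],
    [0,0.7,-3.2,0,0,0,1],
    [-1.5,0.0,-3.5,0,0,0,1],
    [-3.2,-0.5,-3.5,0,0,0,1],
    [-5.0,-1.0,-3.5,0,0,0,1]
  ]
}}

```text
clock: 22.2
eef_pos: [0.4878, 0.0423, 0.2659]
tool_rot: [0.003, 0.696, 0.718, 0.007]
contact_force: [1.3, -0.5, -0.6]
opening: -0.0001
```

Call:
{"fn": "step_arm", "kwargs": {
  "targets": [
    [-1.8,0,0,0,0,0,1],
    [-3.6,0,0,0,0,0,1],
    [-5.4,0,0,0,0,0,1],
    [-7.0,0,0,0,0,0,1],
    [-8.0,0,0,0,0,0,1],
    [-8.0,0,0,0,0,0,1],
    [-8.0,0,0,0,0,0,1],
    [-8.0,0,0,0,0,0,1]
  ]
}}

```text
clock: 23.2
eef_pos: [0.4957, -0.1954, 0.2646]
tool_rot: [0.002, 0.695, 0.719, 0.007]
contact_force: [-0.2, -0.1, -0.7]
opening: -0.0003
```

Run:
```python
from h import *
im=snapshot('top')[:,:,::-1].copy();crop(im,190,130,410,280,3.6,'pics/t20.png')
t=tab(im);print(t,w2t(cast('top',[t[1:3]],0.16)))
s=sensors.state();print(s['clock'],s['eef_pos'],s['contact_force'],np.abs(s['joint_vel']).max())
```

```text
(43.0, 269.6046511627907, 220.88372093023256, (265, 219, 10, 5)) [[-0.04924419  0.12842113]]
23.25 [ 0.49572114 -0.19568901  0.26466401] [-1.07969881  0.81988545 -0.08925153] 0.00830596406641089
```

View pics/t20.png

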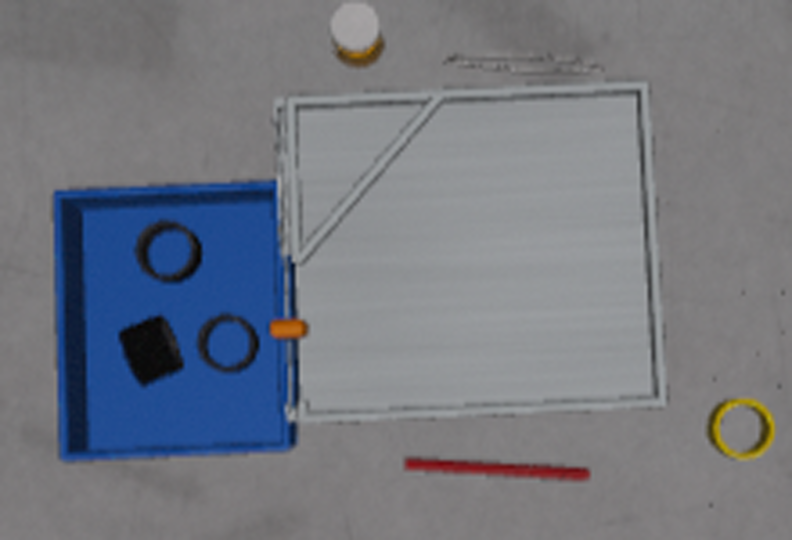

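```bash
python3 -c "
from plant import ctrl
print(ctrl.close_job())"
```

```text
the job is handed in; nothing more can be done
None
```

I slid the gate fully open, swept the three black rings one at a time through the gateway into the catch bin, and pushed the gate shut. The job was handed in at about 23 s of the 67 s allowed. No verdict came back.

- **Rings:** the last top picture shows all three lying apart inside the bin, two flat and one on its side. The tray is empty. I pushed them with the fingers held 30 mm apart and never closed on a ring. The wrist force I read between moves during the sweeps stayed under about 2 N.
- **Gate:** when closing, the push met a stop at about 11 N, against 1.5 N of friction. In the last picture the tab sits at tray x = -0.049, against -0.0495 if shut means the tab is at mid-gateway (my assumption). When opening, I felt no clear stop force. The side picture showed the tab where full opening should put it, to within a few millimetres.
- **Other things:** comparing the first and last top pictures by eye, the jar, tweezers and pen have not moved. The arm is standing clear of everything.
- **Small disagreement:** the gate stopped with the tool about 2 mm from where I had predicted, which is within the calibration error.

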